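# Open the tight jar of pebbles at the shop counter

## Robot

A 6-joint arm with a two-finger parallel gripper is mounted at the origin on the work surface. World frame = base frame: x ahead of the robot, y to its left, z up, the work surface at z = 0. Lengths are in mm, angles in degrees, forces in N, time in s.
With the tool pointing down it reaches from about 350 to 850 mm from the base axis. Payload 8.1 kg.
Tool frame: the origin (TCP) lies midway between the tips of the shut fingers; the grasp point (between the pads) lies 19 mm behind it (hold_point_z is the distance from the TCP to the grasp point, in mm); z points along the fingers, y is the direction in which the jaws open and shut (so a half turn about z gives the same grasp; the last joint's range is limited). The gripper opens to 85 mm and grips with 20 to 120 N. Pads are 22 mm wide; open, the fingers measure 114 mm over their backs; the gripper's body (76 mm by 85 mm) begins 54 mm behind the grasp point. The pads swing forward as they close: fully open they stand 13 mm farther back than shut.
Start: joints at [-75.481, 7.471, 85.268, -0, 87.261, -4.893], TCP at [199.433, -565.89, 231.292] pointing down, gripper open.
Joint ranges: [-169.43, 169.43], [-51.17, 129.36], [1.28, 143.12], [-76.62, 256.62], [0, 156.53], [-152.29, 152.29]. Speed limits (degrees/s): [136.94, 136.94, 159.86, 180, 180, 180].

## Interface

Orientations are given as [roll, pitch, yaw] about the fixed x, y, z axes, in that order (R = Rz(yaw) Ry(pitch) Rx(roll)).
In Python, from bench import sense, snapshot, camera_params, hand_in, hold_point_z gives the robot as it stands.
- The arm moves only by the tool servo_tool, never from a script. Its argument "motion" is a list of rows, each a list of 7 numbers: the finger opening in mm, from 0 to 85.4, then the shift along the tool's x, y, z in mm, then the turn, a rotation vector about the tool's x, y, z in rad. A call has 1 to 10 rows; each row shifts and turns the pose as measured when the row begins, along the tool's axes as they then stand; what a row does not reach is not made up. A row lasts 1/10 s, in which the tool goes at most 50 mm and 8.59 degrees, less where a joint would pass 70% of its speed; a pose out of reach is approached as far as the arm can. A call with a gripper value outside its range is refused whole. The fingers move at their own pace and stop on an object; "force" is the grip in N (left out, the last holds). Time passes only in rows, so rows that do not move let the fingers close. It gives the time, the measured TCP pose, the force and the opening at its end, in the units of the state.
- sense(): the state, without advancing time (a new reading comes with each control period).
- snapshot(name): name is "scene" or "top"; returns the picture (400x640x3 uint8, blue, green, red); there is no depth.
- camera_params(name): a dict with "fx", "fy", "cx", "cy" (pixels), "D" ([k1, k2, p1, p2, k3] as OpenCV has them; the pictures are not rectified), "R" (3x3) and "t" (3): a world point X has camera coordinates R X + t. Camera axes: x right, y down, z forward; pixel columns grow to the right and rows downward; lengths in mm; the calibration is good to about 2 mm. A picture is of the moment at which its call begins. camera_params takes no time and is no camera call.
- hand_in(): hands the job in, once; it reports no verdict.
The state is a dict: "time": time; "joint_pos": joint angles; "qd": joint speeds; "joint_efforts": joint torques, N m; "tool_pos": TCP position; "tcp_rot": TCP orientation; "ft_force": force on the tool from outside, world axes, zero at the start; "wrist_torque": the same for the moment, N m; "finger_gap": finger opening in mm.
Only numpy, scipy, OpenCV 4.12 (cv2) and the standard library are available. Lean on these libraries where they do the work, as an engineer would, in place of code of your own. Each camera call takes 0.05 s, during which the arm holds its last target. There are 200 camera calls.

## Task

Stand the square jar of pebbles fully down in the square socket of the wooden counter block, which will keep it from turning; set it in, do not drop it. Then unscrew its tight lid anticlockwise, stop turning once the threads let go (a bit under a quarter turn), and lift the lid straight up while the jar stays down in its socket. Finish still holding the lid level just above the open mouth, 10 to 35 mm clear of the rim, and leave the round jar, the bell and the mug where they are.

Things in the scene. Friction and masses are not known exactly. Their poses are not given: they have to be found in the camera images.
- jar: Square clear-glass jar of grey pebbles, 0.34 to 0.53 kg, loose. Body 66 x 66 x 64 mm tall with rounded corners, round shoulder (54 mm across, to 74 mm), then the neck; rim at 94 mm, 97 mm tall with its lid. Origin: centre of its underside; z up; x, y square to its sides. Starts upright, lid tight. Unbraced, it turns along with the lid.
- jar_mouth (a point): Centre of the jar's mouth, at the level of the glass rim (94 mm above the jar's underside); axes as the jar's.
- lid: Round knurled steel lid of the square jar, 62 mm across, 17 mm high, 50 g. Origin: centre of its lower edge; z up. Tight, its axes are parallel to the jar's and its lower edge is 80 mm above the jar's underside (14 mm below the rim, 6 mm above the shoulder). It has no mark to show its turn. The jar may be carried by it.
- lid_top (a point): Centre of the lid's flat top. The lid loosens anticlockwise seen from above: 0.4 to 0.6 N m to break loose, then easier as the seal relaxes. It rises 2.2 mm and its three lugs are free of the threads once turned 63 to 88 degrees (1.10 to 1.54 rad) relative to the jar; at 91 they butt on the next threads. Pulled before it is free, it only lifts the jar.
- socket (a point): Centre of the floor of the square socket in the counter block, 8 mm above the counter. The socket is 70.5 mm square with upright walls, 30 mm deep, its mouth 38 mm above the counter; x and y square to its walls (the jar fits in any of the four quarter turns and can then turn only about 0.07 rad either way).
- counter_block: Solid light-wood block, 130 (x) x 300 (y) x 38 mm high, fixed on the counter. Origin: centre of its underside. It has two wells: the square socket, centred 90 mm towards -y from the origin, and a wide one full of postcards on the +y side.
- round_jar: Closed round glass jar of pebbles with the same kind of lid, 68 mm across, 99 mm tall; origin: centre of its underside. To be left alone.
- bell: Steel counter bell on a black foot, 82 mm across, 60 mm tall; origin: centre of its underside. To be left alone.
- pen_mug: Blue mug with pens in it, 74 mm across (handle to its +y side, reaching 67 mm from the axis), 92 mm tall, pens to about 130 mm; origin: centre of its underside. To be left alone.
Mind the look-alikes: they are no part of the job. Of the things that look like the lid, the middle-sized one is meant. Leave any turquoise look-alike of the jar alone.

How it is judged:
By the outcome, as a careful person would: the job done as asked, in the order asked, and still so for the second after the job is handed in, while the arm keeps its last pose, push and grip.
It also fails if it takes over 51 s, if anything falls off the work surface, if the arm or the gripper's body presses on something with over 40 N, if the wrist force passes 120 N, or if a joint passes its speed limit or range.

## Working session

There is one attempt and no reset: what is moved stays moved. The work goes in short steps, Python scripts to look and compute and a tool call to move; the robot and the scene stay as the last step left them, time stands still between calls to the robot, and variables do not carry over. Pictures are saved under pics/ and viewed, about 8 in all and at most 12, crops included, and the job is handed in when it is done.

Besides the shell and the picture viewer there is one more tool, called after "Call:" as name([rows], argument=value, ...), one row to a line, values as JSON. servo_tool: Moves the arm, as the interface text tells. Its arguments: {"type":"object","properties":{"motion":{"type":"array"},"force":{"type":"number"}},"required":["motion"]}

```bash
mkdir -p pics; python3 - <<'E'
from bench import *
import cv2,numpy as np
for n in("scene","top"):
    cv2.imwrite(f"pics/{n}0.png",snapshot(n)); p=camera_params(n); print(n,{k:np.round(v,3).tolist() for k,v in p.items()})
print(sense(),hold_point_z)
E
```

```text
scene {'fx': 389.024, 'fy': 389.024, 'cx': 322.195, 'cy': 202.585, 'D': [-0.02, 0.0, 0.0, 0.0, 0.0], 'R': [[0.028, 1.0, 0.003], [0.773, -0.019, -0.634], [-0.633, 0.02, -0.774]], 't': [96.785, -348.326, 1248.031]}
top {'fx': 404.127, 'fy': 404.127, 'cx': 319.797, 'cy': 199.48, 'D': [0.028, 0.0, 0.0, 0.0, 0.0], 'R': [[0.029, -1.0, -0.008], [-0.995, -0.028, -0.094], [0.094, 0.011, -0.996]], 't': [-124.408, 532.107, 1135.862]}
{'time': 0.1, 'joint_pos': array([-7.54814338e+01,  7.50958868e+00,  8.53238343e+01,  1.71478710e-03,
        8.72613825e+01, -4.89404306e+00]), 'qd': array([ 0.06202679, -0.05647422, -0.25476707,  0.00934189, -0.13014445,
        0.00864229]), 'joint_efforts': array([ 3.17229578e-04, -5.70950675e+01, -5.01942122e+01, -2.49708928e-04,
        8.19239620e-03,  6.44803958e-05]), 'tool_pos': array([ 199.31823511, -565.40067142,  230.35414416]), 'tcp_rot': array([-1.79905686e+02, -9.79462053e-03,  1.94125178e+01]), 'ft_force': array([-0.43037269,  0.39780272,  0.07136201]), 'wrist_torque': array([0.02924701, 0.03196544, 0.03896978]), 'finger_gap': 85.41538050754717} 18.700000000000003
```

View pics/scene0.png

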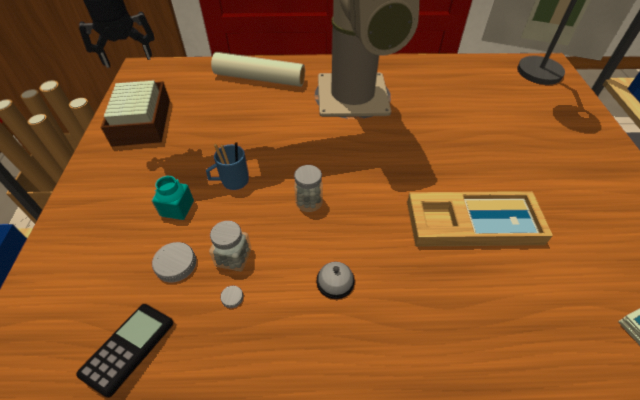

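View pics/top0.png

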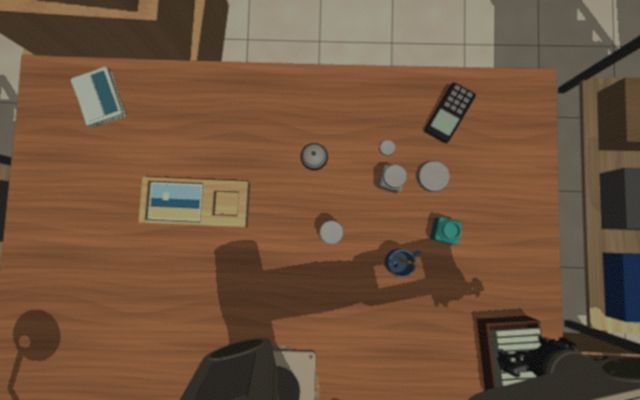

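```bash
cat > h.py <<'E'
from bench import *
import cv2,numpy as np
def ray(n,u,v):
    p=camera_params(n);K=np.array([[p['fx'],0,p['cx']],[0,p['fy'],p['cy']],[0,0,1.]])
    x,y=cv2.undistortPoints(np.array([[[u,v]]],float),K,np.array(p['D'],float))[0,0]
    R=np.array(p['R']);return -R.T@np.array(p['t']),R.T@np.array([x,y,1])
def at(n,u,v,z):
    c,d=ray(n,u,v);return c+d*(z-c[2])/d[2]
def proj(n,X):
    p=camera_params(n);K=np.array([[p['fx'],0,p['cx']],[0,p['fy'],p['cy']],[0,0,1.]])
    R=np.array(p['R'])
    return cv2.projectPoints(np.array(X,float).reshape(-1,3),cv2.Rodrigues(R)[0],np.array(p['t'],float),K,np.array(p['D'],float))[0][:,0]
def crop(im,x,y,w,h,s):
    return cv2.resize(im[y:y+h,x:x+w],None,fx=s,fy=s,interpolation=cv2.INTER_CUBIC)
E
python3 - <<'E'
from h import *
t=cv2.imread("pics/top0.png");s=cv2.imread("pics/scene0.png")
a=np.hstack([crop(t,370,155,50,40,8),crop(s,205,210,50,40,8)]);
b=crop(t,135,170,120,64,400/64*0+400/120*1.0)
b=np.hstack([crop(t,200,180,50,35,8),crop(s,410,190,50,35,8)])
cv2.imwrite("pics/c1.png",np.vstack([a,b]))
E
```

```text
(no output)
```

View pics/c1.png

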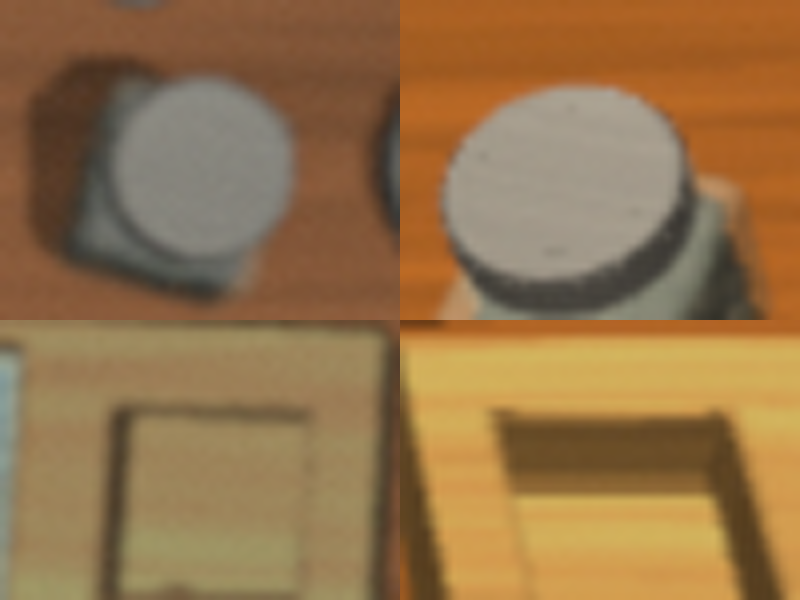

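```bash
python3 - <<'E'
from h import *
r=lambda v:np.round(v,1)
print("lid",r(at("top",394.9,175.1,97)),r(at("scene",225.2,232.6,97)), "camtop",r(ray("top",1,1)[0]))
# body bottom/left edges, top-view crop
P=lambda x,y,ox,oy:(ox+x/8-.44,oy+y/8-.44)
for a,b in(((70,250),(215,298)),((70,250),(120,80))):
  A,B=[at("top",*P(*q,370,155),30) for q in(a,b)];d=B-A;print(np.degrees(np.arctan2(d[1],d[0]))%90)
c=[P(115,88,200,180),P(308,90,200,180)]
print([r(at("top",*q,38)) for q in c])
c=[((495-400)/8+410-.44,190+(410-320)/8-.44),((725-400)/8+410-.44,190+(413-320)/8-.44)]
print([r(at("scene",*q,38)) for q in c])
# block top outline by threshold
for n,pts in(("top",[(148,178),(248,180.5),(248,228),(140,226)]),):
  print([r(at(n,*q,38)) for q in pts])
s=sense();print(s['tool_pos'],s['tcp_rot'])
E
```

```text
lid [ 600.4 -310.8   97. ] [ 600.6 -310.2   97. ] camtop [ 426.6 -121.6 1179.8]
73.0130524488814
74.7151078284941
[array([551.2, 192.4,  38. ]), array([552.4, 123.8,  38. ])]
[array([479.3, 124.2,  38. ]), array([482.1, 192.2,  38. ])]
[array([581.9, 381.4,  38. ]), array([582.8,  96.9,  38. ]), array([447.7,  90.7,  38. ]), array([445. , 394.4,  38. ])]
[ 199.31823511 -565.40067142  230.35414416] [-1.79905686e+02 -9.79462053e-03  1.94125178e+01]
```

```bash
cat >> h.py <<'E'
def plan(x,y,z,yaw,n,g=85):
    s=sense();p=np.array(s['tool_pos']);y0=s['tcp_rot'][2]
    from scipy.spatial.transform import Rotation as Ro
    print(np.round(p,1),np.round(s['tcp_rot'],2),"F",np.round(s['ft_force'],1),"M",np.round(s['wrist_torque'],2),"gap",round(s['finger_gap'],1),"t",round(s['time'],2),"q",np.round(s['joint_pos'],0))
    dy=(yaw-y0+180)%360-180; d=(np.array([x,y,z])-p)/n
    R0=Ro.from_euler('xyz',s['tcp_rot'],degrees=True); R1=Ro.from_euler('xyz',[180,0,yaw],degrees=True)
    rv=(R0.inv()*R1).as_rotvec()/n
    for i in range(n):
        R=R0*Ro.from_rotvec(rv*i); print([g]+np.round(R.inv().apply(d),1).tolist()+np.round(rv,3).tolist())
E
python3 -c "
from h import *
plan(600.5,-310.5,180,-16,10)"
```

```text
[ 199.3 -565.4  230.4] [-1.7991e+02 -1.0000e-02  1.9410e+01] F [-0.4  0.4  0.1] M [0.03 0.03 0.04] gap 85.4 t 0.1 q [-75.   8.  85.   0.  87.  -5.]
[85, 46.3, -10.7, 5.1, -0.0, 0.0, 0.062]
[85, 45.6, -13.5, 5.1, -0.0, 0.0, 0.062]
[85, 44.6, -16.3, 5.1, -0.0, 0.0, 0.062]
[85, 43.5, -19.1, 5.1, -0.0, 0.0, 0.062]
[85, 42.3, -21.7, 5.1, -0.0, 0.0, 0.062]
[85, 40.9, -24.3, 5.1, -0.0, 0.0, 0.062]
[85, 39.3, -26.8, 5.1, -0.0, 0.0, 0.062]
[85, 37.6, -29.1, 5.0, -0.0, 0.0, 0.062]
[85, 35.7, -31.4, 5.0, -0.0, 0.0, 0.062]
[85, 33.7, -33.5, 5.0, -0.0, 0.0, 0.062]
```

Call:
servo_tool([
  [85,46,-11,5,0,0,0.062],
  [85,46,-13,5,0,0,0.062],
  [85,45,-16,5,0,0,0.062],
  [85,43,-19,5,0,0,0.062],
  [85,42,-22,5,0,0,0.062],
  [85,41,-24,5,0,0,0.062],
  [85,39,-27,5,0,0,0.062],
  [85,38,-29,5,0,0,0.062],
  [85,36,-31,5,0,0,0.062],
  [85,34,-33,5,0,0,0.062],
])

```text
time: 1.1
tool_pos: [611.4, -311.0, 173.4]
tcp_rot: [-179.9, 0.4, -18.2]
ft_force: [0.8, -1.1, 1.1]
finger_gap: 85.0
```

```bash
python3 -c "
from h import *
plan(600.5,-310.5,140,-16,8)"
```

```text
[ 611.4 -311.   173.4] [-179.89    0.41  -18.17] F [ 0.8 -1.1  1.1] M [-0.01 -0.01  0.03] gap 85.0 t 1.1 q [-31.  23.  73.   0.  84.  77.]
[85, -1.3, 0.4, 4.2, -0.0, 0.001, -0.005]
[85, -1.3, 0.4, 4.2, -0.0, 0.001, -0.005]
[85, -1.3, 0.4, 4.2, -0.0, 0.001, -0.005]
[85, -1.3, 0.4, 4.2, -0.0, 0.001, -0.005]
[85, -1.3, 0.3, 4.2, -0.0, 0.001, -0.005]
[85, -1.3, 0.3, 4.2, -0.0, 0.001, -0.005]
[85, -1.3, 0.3, 4.2, -0.0, 0.001, -0.005]
[85, -1.3, 0.3, 4.2, -0.0, 0.001, -0.005]
```

Call:
servo_tool([
  [85,-5,1,10,0,0.003,-0.02],
  [85,-4,1,10,0,0.003,-0.01],
  [85,-1,0,10,0,0,0],
  [85,0,0,5,0,0,0],
  [85,0,0,0,0,0,0],
])

```text
time: 1.6
tool_pos: [601.9, -304.7, 131.2]
tcp_rot: [-179.7, 0.4, -16.2]
ft_force: [-0.8, -0.0, -0.5]
finger_gap: 85.1
```

```bash
python3 -c "
from h import *
plan(600.5,-310.5,40,-16,8)"
```

```text
[ 601.9 -304.7  131.2] [-179.71    0.41  -16.18] F [-0.8 -0.  -0.5] M [ 0.03 -0.02  0.04] gap 85.1 t 1.6 q [-31.  23.  78.   0.  80.  75.]
[85, 0.1, 0.8, 11.4, -0.001, 0.001, -0.0]
[85, 0.1, 0.8, 11.4, -0.001, 0.001, -0.0]
[85, 0.1, 0.8, 11.4, -0.001, 0.001, -0.0]
[85, 0.1, 0.8, 11.4, -0.001, 0.001, -0.0]
[85, 0.1, 0.8, 11.4, -0.001, 0.001, -0.0]
[85, 0.1, 0.8, 11.4, -0.001, 0.001, -0.0]
[85, 0.0, 0.8, 11.4, -0.001, 0.001, -0.0]
[85, 0.0, 0.8, 11.4, -0.001, 0.001, -0.0]
```

Call:
servo_tool([
  [85,0,4,2,-0.004,0.005,0],
  [85,0,2,8,0,0,0],
  [85,0,0.5,15,0,0,0],
  [85,0,0,18,0,0,0],
  [85,0,0,18,0,0,0],
  [85,0,0,18,0,0,0],
  [85,0,0,10,0,0,0],
  [85,0,0,0,0,0,0],
])

```text
time: 2.4
tool_pos: [598.4, -315.7, 37.5]
tcp_rot: [180.0, -0.1, -16.5]
ft_force: [-0.5, 0.6, 0.0]
finger_gap: 85.0
```

```bash
python3 -c "
from h import *
plan(600.5,-310.5,40,-16,2)
t=snapshot('top');s=snapshot('scene')
cv2.imwrite('pics/c2.png',np.hstack([crop(t,365,145,66,60,6),crop(s,195,195,66,60,6)]))"
```

```text
[ 598.4 -315.7   37.5] [ 1.7996e+02 -1.1000e-01 -1.6500e+01] F [-0.5  0.6  0. ] M [ 0.04 -0.1  -0.02] gap 85.0 t 2.4 q [-32.  28.  82.  -0.  70.  74.]
[85, 0.3, -2.8, -1.3, 0.0, -0.001, -0.004]
[85, 0.3, -2.8, -1.3, 0.0, -0.001, -0.004]
```

View pics/c2.png

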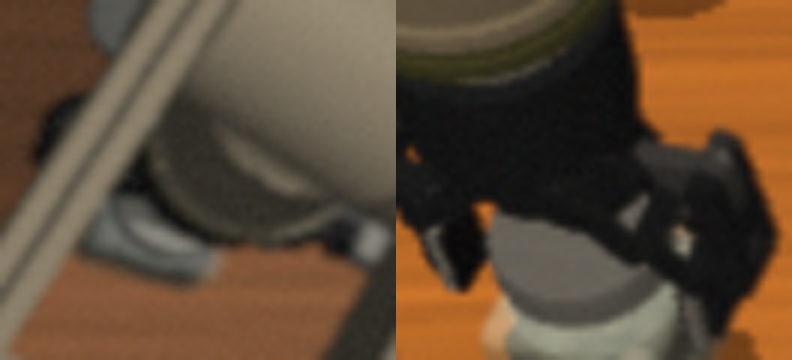

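Call:
servo_tool([
  [85,1,-3,-1,0,0,-0.005],
  [85,0,-1,0,0,0,0],
  [60,0,0,0,0,0,0],
  [60,0,0,0,0,0,0],
  [60,0,0,0,0,0,0],
  [60,0,0,0,0,0,0],
  [60,0,0,0,0,0,0],
  [60,0,0,0,0,0,0],
  [60,0,0,0,0,0,0],
  [60,0,0,0,0,0,0],
], force=20)

```text
time: 3.5
tool_pos: [604.3, -313.5, 44.8]
tcp_rot: [179.8, -0.6, -16.2]
ft_force: [0.5, 0.3, -1.6]
finger_gap: 65.4
```

```bash
python3 -c "
from h import *
plan(600.5,-310.5,66,-16,2)"
```

```text
[ 604.3 -313.5   44.8] [179.84  -0.61 -16.17] F [ 0.5  0.3 -1.6] M [ 0.09 -0.16  0.01] gap 65.4 t 3.5 q [-32.  28.  81.   0.  71.  74.]
[85, -2.2, -0.9, -10.6, 0.001, -0.005, -0.001]
[85, -2.2, -0.9, -10.6, 0.001, -0.005, -0.001]
```

Call:
servo_tool([
  [85,0,0,0,0,0,0],
  [85,0,0,0,0,0,0],
  [85,0,0,0,0,0,0],
  [85,0,0,0,0,0,0],
  [85,-1,0,-4,0,-0.008,0],
  [85,-2,0,-6,0,0,0],
  [85,-1,0,-6,0,0,0],
  [85,0,0,-3,0,0,0],
  [85,0,0,0,0,0,0],
])

```text
time: 4.4
tool_pos: [600.7, -312.8, 67.1]
tcp_rot: [179.8, -0.2, -16.2]
ft_force: [-0.1, -0.2, -0.1]
finger_gap: 84.9
```

```bash
python3 -c "
from h import *
plan(600.,-312.3,66,-16.2,2)"
```

```text
[ 600.7 -312.8   67.1] [179.78  -0.21 -16.17] F [-0.1 -0.2 -0.1] M [0.01 0.02 0.01] gap 84.9 t 4.4 q [-32.  26.  81.  -0.  73.  74.]
[85, -0.4, -0.2, 0.5, 0.002, -0.002, 0.0]
[85, -0.4, -0.2, 0.5, 0.002, -0.002, 0.0]
```

Call:
servo_tool([
  [50,0,0,0,0.003,-0.004,0],
  [50,0,0,0,0,0,0],
  [50,0,0,0,0,0,0],
  [50,0,0,0,0,0,0],
  [50,0,0,0,0,0,0],
  [50,0,0,0,0,0,0],
  [50,0,0,0,0,0,0],
  [50,0,0,0,0,0,0],
], force=100)

```text
time: 5.2
tool_pos: [601.2, -312.8, 68.2]
tcp_rot: [180.0, -0.0, -16.2]
ft_force: [-0.6, 0.8, 2.5]
finger_gap: 59.9
```

```bash
python3 -c "
from h import *
plan(600.,-312.3,150,-16.2,6,50)
s=snapshot('scene')
cv2.imwrite('pics/c3.png',crop(s,185,195,80,70,8))"
```

```text
[ 601.2 -312.8   68.2] [ 1.7998e+02 -2.0000e-02 -1.6160e+01] F [-0.6  0.8  2.5] M [ 0.03  0.12 -0.01] gap 59.9 t 5.2 q [-32.  26.  80.  -0.  73.  74.]
[50, -0.2, -0.0, -13.6, 0.0, -0.0, 0.0]
[50, -0.2, -0.0, -13.6, 0.0, -0.0, 0.0]
[50, -0.2, -0.0, -13.6, 0.0, -0.0, 0.0]
[50, -0.2, -0.0, -13.6, 0.0, -0.0, 0.0]
[50, -0.2, -0.0, -13.6, 0.0, -0.0, 0.0]
[50, -0.2, -0.0, -13.6, 0.0, -0.0, 0.0]
```

View pics/c3.png

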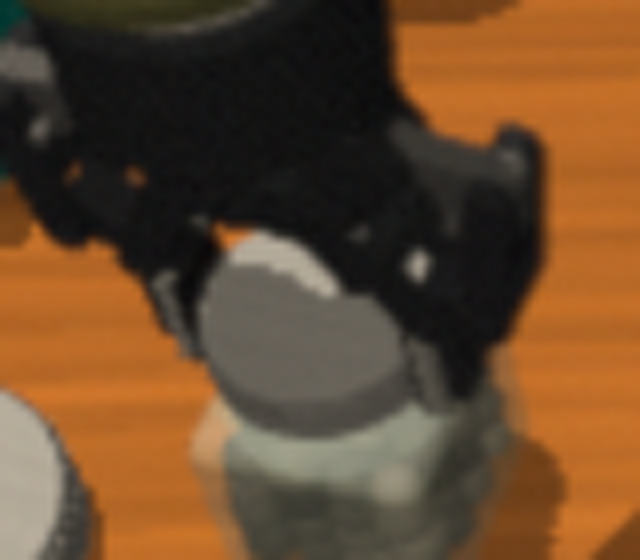

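Call:
servo_tool([
  [50,0,0,-4,0,0,0],
  [50,0,0,-8,0,0,0],
  [50,0,0,-15,0,0,0],
  [50,0,0,-20,0,0,0],
  [50,0,0,-20,0,0,0],
  [50,0,0,-20,0,0,0],
  [50,0,0,-15,0,0,0],
  [50,0,0,-5,0,0,0],
  [50,0,0,0,0,0,0],
])

```text
time: 6.15
tool_pos: [598.7, -311.5, 179.3]
tcp_rot: [-179.9, 0.4, -16.2]
ft_force: [0.4, -0.6, -4.1]
finger_gap: 59.6
```

```bash
python3 -c "
from h import *
plan(522,130,182,0,10,50)"
```

```text
[ 598.7 -311.5  179.3] [-179.91    0.39  -16.18] F [ 0.4 -0.6 -4.1] M [-0.01 -0.02 -0.01] gap 59.6 t 6.15 q [-32.  21.  75.  -0.  84.  74.]
[50, -19.7, -40.3, -0.1, -0.0, 0.001, -0.028]
[50, -18.5, -40.8, -0.1, -0.0, 0.001, -0.028]
[50, -17.4, -41.3, -0.1, -0.0, 0.001, -0.028]
[50, -16.2, -41.8, -0.1, -0.0, 0.001, -0.028]
[50, -15.0, -42.2, -0.2, -0.0, 0.001, -0.028]
[50, -13.8, -42.6, -0.2, -0.0, 0.001, -0.028]
[50, -12.6, -43.0, -0.2, -0.0, 0.001, -0.028]
[50, -11.4, -43.3, -0.2, -0.0, 0.001, -0.028]
[50, -10.1, -43.6, -0.2, -0.0, 0.001, -0.028]
[50, -8.9, -43.9, -0.3, -0.0, 0.001, -0.028]
```

Call:
servo_tool([
  [50,-8,-16,0,0,0.002,-0.028],
  [50,-13,-28,0,0,0,-0.028],
  [50,-17,-40,0,0,0,-0.028],
  [50,-16,-42,0,0,0,-0.028],
  [50,-15,-42,0,0,0,-0.028],
  [50,-14,-43,0,0,0,-0.028],
  [50,-13,-43,0,0,0,-0.028],
  [50,-11,-43,0,0,0,-0.028],
  [50,-8,-30,0,0,0,-0.028],
  [50,-4,-15,0,0,0,-0.02],
])

```text
time: 7.15
tool_pos: [524.7, 56.0, 169.6]
tcp_rot: [-179.7, 1.0, -0.3]
ft_force: [0.6, -0.0, -3.6]
finger_gap: 60.1
```

```bash
python3 -c "
from h import *
plan(516.2,158.2,150,0,5,50)"
```

```text
[524.7  56.  169.6] [-179.68    1.     -0.35] F [ 0.6 -0.  -3.6] M [ 0.01 -0.07  0.02] gap 60.1 t 7.15 q [  0.  -1. 100.   0.  81.  91.]
[50, -1.8, -20.4, 4.1, -0.001, 0.003, -0.001]
[50, -1.7, -20.4, 4.0, -0.001, 0.003, -0.001]
[50, -1.7, -20.4, 4.0, -0.001, 0.003, -0.001]
[50, -1.7, -20.4, 4.0, -0.001, 0.003, -0.001]
[50, -1.7, -20.4, 3.9, -0.001, 0.003, -0.001]
```

Call:
servo_tool([
  [50,-2,-14,2,-0.003,0.008,-0.004],
  [50,-2,-26,4,0,0.004,0],
  [50,-2,-26,6,0,0.002,0],
  [50,-1,-18,8,0,0,0],
  [50,0,-8,8,0,0,0],
  [50,0,-3,7,0,0,0],
  [50,0,0,3,0,0,0],
  [50,0,0,0,0,0,0],
])

```text
time: 7.95
tool_pos: [511.6, 156.0, 123.4]
tcp_rot: [-180.0, 0.7, 0.2]
ft_force: [0.2, 1.1, -4.2]
finger_gap: 59.8
```

```bash
python3 -c "
from h import *
plan(516.2,158.2,125,0,3,50)
t=snapshot('top');s=snapshot('scene')
cv2.imwrite('pics/top1.png',t);cv2.imwrite('pics/scene1.png',s)
cv2.imwrite('pics/c4.png',np.hstack([crop(t,190,165,66,70,6),crop(s,395,150,66,70,6)]))"
```

```text
[511.6 156.  123.4] [-179.97    0.73    0.18] F [ 0.2  1.1 -4.2] M [-0.01 -0.03 -0.  ] gap 59.8 t 7.95 q [ 11.   3. 102.   0.  76. 101.]
[50, 1.5, -0.7, -0.6, -0.0, 0.004, 0.001]
[50, 1.5, -0.7, -0.6, -0.0, 0.004, 0.001]
[50, 1.5, -0.7, -0.5, -0.0, 0.004, 0.001]
```

View pics/c4.png

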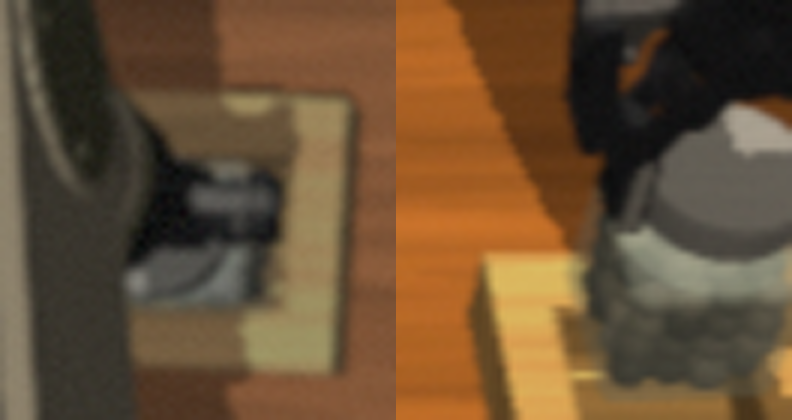

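```bash
cat > ov.py <<'E'
from h import *
def sq(cx,cy,z,a,yaw):
    c=np.radians(yaw);h=a/2;P=np.array([[h,h],[h,-h],[-h,-h],[-h,h]])@np.array([[np.cos(c),np.sin(c)],[-np.sin(c),np.cos(c)]])
    return np.c_[P+[cx,cy],np.full(4,z)]
def circ(cx,cy,z,r):
    a=np.linspace(0,2*np.pi,40);return np.c_[cx+r*np.cos(a),cy+r*np.sin(a),0*a+z]
def draw(n,im,x,y,w,h,s,shapes):
    o=crop(im,x,y,w,h,s)
    for X,c in shapes:
        p=((proj(n,X)-[x,y]+.5)*s*8).astype(np.int32)
        cv2.polylines(o,[p.reshape(-1,1,2)],True,c,1,cv2.LINE_AA,3)
    return o
E
python3 - <<'E'
from ov import *
T=[511.6,156,123.4-68.2]
sh=[(sq(516.2,158.2,38,70.5,0),(0,0,255)),(sq(T[0],T[1],T[2],66,.2),(0,255,0)),(sq(T[0],T[1],T[2]+62,66,.2),(0,255,0)),(circ(T[0],T[1],T[2]+97,31),(255,0,255)),(circ(T[0],T[1],T[2]+80,31),(255,0,255)),(sq(516.2,248.2,38,0,0),(0,0,255))]
b=np.array([[516.2+a*65,248.2+c*150,38] for a,c in((1,1),(1,-1),(-1,-1),(-1,1))]);sh[-1]=(b,(255,255,0))
t=cv2.imread('pics/top1.png');s=cv2.imread('pics/scene1.png')
cv2.imwrite('pics/c5.png',np.hstack([draw('top',t,195,170,60,80,6.6,sh),draw('scene',s,400,160,60,80,6.6,sh)]))
E
```

```text
(no output)
```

View pics/c5.png

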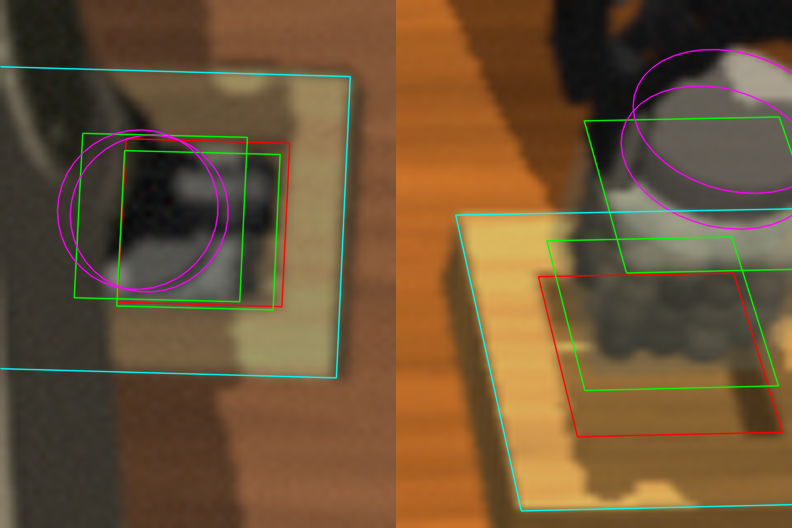

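Call:
servo_tool([
  [50,2,-1,1,0,0.008,0.002],
  [50,1.5,-1,2,0,0.003,0],
  [50,0.5,0,3,0,0,0],
  [50,0,0,2,0,0,0],
  [50,0,0,0,0,0,0],
])

```text
time: 8.55
tool_pos: [518.0, 156.7, 117.2]
tcp_rot: [-179.9, -0.2, -0.1]
ft_force: [-0.4, 0.5, -4.6]
finger_gap: 59.8
```

```bash
python3 - <<'E'
from ov import *
plan(516.2,158.2,113,0,3,50)
st=sense();T=st['tool_pos']-[0,0,68.2];yw=st['tcp_rot'][2]
s=snapshot('scene');cv2.imwrite('pics/scene2.png',s)
sh=[(sq(516.2,158.2,38,70.5,0),(0,0,255)),(sq(T[0],T[1],T[2],66,yw),(0,255,0)),(sq(T[0],T[1],T[2]+62,66,yw),(0,255,0)),(circ(T[0],T[1],T[2]+97,31),(255,0,255)),(circ(T[0],T[1],T[2]+80,31),(255,0,255))]
a=(395,165,75,65,5.3)
cv2.imwrite('pics/c6.png',np.hstack([crop(s,*a),draw('scene',s,*a,sh)]))
E
```

```text
[518.  156.7 117.2] [-1.7993e+02 -1.9000e-01 -1.2000e-01] F [-0.4  0.5 -4.6] M [ 0.01  0.01 -0.  ] gap 59.8 t 8.55 q [ 11.   3. 102.   0.  75. 101.]
[50, -0.6, -0.5, 1.4, -0.0, -0.001, -0.001]
[50, -0.6, -0.5, 1.4, -0.0, -0.001, -0.001]
[50, -0.6, -0.5, 1.4, -0.0, -0.001, -0.001]
```

View pics/c6.png

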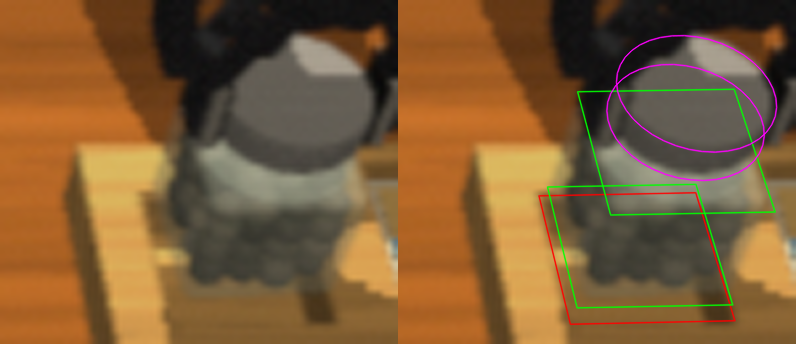

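Call:
servo_tool([
  [50,0,-1.5,1,0,-0.002,-0.001],
  [50,0,-0.5,2,0,0,0],
  [50,0,0,3,0,0,0],
  [50,0,0,3,0,0,0],
  [50,0,0,2,0,0,0],
  [50,0,0,1.5,0,0,0],
  [50,0,0,0,0,0,0],
])

```text
time: 9.3
tool_pos: [517.9, 159.0, 103.5]
tcp_rot: [-179.9, -0.0, -0.0]
ft_force: [0.0, 0.3, -5.3]
finger_gap: 59.7
```

```bash
python3 -c "
from h import *
plan(518,159,100,0,3,50)"
```

```text
[517.9 159.  103.5] [-1.7994e+02 -5.0000e-02 -3.0000e-02] F [ 0.   0.3 -5.3] M [ 0.02  0.02 -0.02] gap 59.7 t 9.3 q [ 12.   4. 103.   0.  73. 102.]
[50, 0.0, 0.0, 1.2, -0.0, -0.0, -0.0]
[50, 0.0, 0.0, 1.2, -0.0, -0.0, -0.0]
[50, 0.0, 0.0, 1.2, -0.0, -0.0, -0.0]
```

Call:
servo_tool([
  [50,0,0,2,0,0,0],
  [50,0,0,3,0,0,0],
  [50,0,0,3,0,0,0],
  [50,0,0,2,0,0,0],
  [50,0,0,0,0,0,0],
])

```text
time: 9.8
tool_pos: [518.0, 159.0, 92.7]
tcp_rot: [-179.9, -0.1, -0.0]
ft_force: [0.2, 0.9, -4.7]
finger_gap: 59.7
```

```bash
python3 -c "
from h import *
plan(518,159,78,0,3,50)"
```

```text
[518.  159.   92.7] [-1.7993e+02 -5.0000e-02 -4.0000e-02] F [ 0.2  0.9 -4.7] M [-0.01  0.04 -0.01] gap 59.7 t 9.8 q [ 12.   5. 103.   0.  72. 102.]
[50, 0.0, 0.0, 4.9, -0.0, -0.0, -0.0]
[50, 0.0, 0.0, 4.9, -0.0, -0.0, -0.0]
[50, 0.0, -0.0, 4.9, -0.0, -0.0, -0.0]
```

Going in freely; seated is expected near TCP z 76.

Call:
servo_tool([
  [50,0,0,2,0,0,0],
  [50,0,0,3,0,0,0],
  [50,0,0,3,0,0,0],
  [50,0,0,3,0,0,0],
  [50,0,0,1.5,0,0,0],
  [50,0,0,0,0,0,0],
])

```text
time: 10.4
tool_pos: [518.0, 159.0, 79.0]
tcp_rot: [-179.9, -0.1, -0.0]
ft_force: [0.4, -0.4, -4.5]
finger_gap: 59.6
```

Call:
servo_tool([
  [50,0,0,1,0,0,0],
  [50,0,0,1,0,0,0],
  [50,0,0,1,0,0,0],
])

```text
time: 10.7
tool_pos: [518.4, 159.1, 76.3]
tcp_rot: [-179.9, -0.1, -0.0]
ft_force: [-1.0, 0.7, 3.6]
finger_gap: 59.7
```

```bash
python3 -c "
from h import *
plan(518,159,76,0,3,50)"
```

```text
[518.4 159.1  76.3] [-1.7992e+02 -1.0000e-01 -4.0000e-02] F [-1.   0.7  3.6] M [ 0.08  0.35 -0.05] gap 59.7 t 10.7 q [ 12.   6. 104.   0.  70. 102.]
[50, -0.1, 0.0, 0.1, -0.0, -0.001, -0.0]
[50, -0.1, 0.0, 0.1, -0.0, -0.001, -0.0]
[50, -0.1, 0.0, 0.1, -0.0, -0.001, -0.0]
```

Call:
servo_tool([
  [50,0,0,0,0,0.001,-0.04],
  [50,0,0,0,0,0,-0.06],
  [50,0,0,0,0,0,-0.06],
  [50,0,0,0,0,0,-0.06],
  [50,0,0,0,0,0,-0.06],
], force=115)

```text
time: 11.2
tool_pos: [519.2, 159.4, 77.1]
tcp_rot: [-179.9, -0.3, 16.4]
ft_force: [-0.3, 0.5, -4.0]
finger_gap: 59.4
```

```bash
python3 -c "
from h import *
plan(518,159,77,20,1,50)"
```

```text
[519.2 159.4  77.1] [-179.95   -0.28   16.41] F [-0.3  0.5 -4. ] M [-0.08 -0.09 -0.49] gap 59.4 t 11.2 q [ 12.   6. 104.   0.  70.  85.]
[50, -1.2, 0.0, 0.1, -0.001, -0.005, -0.063]
```

Call:
servo_tool([
  [50,-0.4,0.2,0.4,0,-0.004,-0.06],
  [50,-0.3,0,0.1,0,0,-0.06],
  [50,-0.2,0,0,0,0,-0.06],
  [50,0,0,0,0,0,-0.06],
  [50,0,0,0,0,0,-0.06],
])

```text
time: 11.7
tool_pos: [519.5, 160.5, 77.7]
tcp_rot: [-179.9, -0.3, 34.2]
ft_force: [-1.7, 1.8, -2.2]
finger_gap: 59.7
```

```bash
python3 -c "
from h import *
plan(518.4,159,77,45,1,50)"
```

```text
[519.5 160.5  77.7] [-179.9    -0.28   34.19] F [-1.7  1.8 -2.2] M [ 0.08  0.2  -0.43] gap 59.7 t 11.7 q [ 12.   6. 103.   0.  70.  67.]
[50, -1.7, 0.6, 0.7, -0.001, -0.005, -0.189]
```

Call:
servo_tool([
  [50,-0.5,0.3,0.2,0,-0.004,-0.06],
  [50,-0.4,0.2,0.1,0,0,-0.06],
  [50,-0.2,0.2,0,0,0,-0.06],
  [50,0,0,0,0,0,-0.06],
  [50,0,0,0,0,0,-0.06],
])

```text
time: 12.2
tool_pos: [518.9, 161.0, 78.4]
tcp_rot: [-179.8, -0.2, 52.1]
ft_force: [-2.4, 0.4, -2.5]
finger_gap: 59.7
```

```bash
python3 -c "
from h import *
plan(518.4,159,78,65,1,50)"
```

```text
[518.9 161.   78.4] [-179.82   -0.22   52.08] F [-2.4  0.4 -2.5] M [ 0.02  0.17 -0.08] gap 59.7 t 12.2 q [ 12.   6. 103.   0.  71.  49.]
[50, -1.9, 0.9, 0.4, -0.003, -0.004, -0.226]
```

Call:
servo_tool([
  [50,-0.5,0.4,0.1,-0.002,-0.003,-0.06],
  [50,-0.4,0.3,0.1,0,0,-0.06],
  [50,0,0,0,0,0,-0.06],
  [50,0,0,0,0,0,-0.06],
  [50,0,0,0,0,0,-0.05],
])

```text
time: 12.7
tool_pos: [518.6, 161.6, 79.8]
tcp_rot: [-179.9, -0.2, 69.4]
ft_force: [-1.9, 1.0, -0.5]
finger_gap: 59.3
```

```bash
python3 -c "
from h import *
plan(518.4,160,79,80,1,50)"
```

```text
[518.6 161.6  79.8] [-179.89   -0.19   69.44] F [-1.9  1.  -0.5] M [ 0.11  0.32 -0.06] gap 59.3 t 12.7 q [ 12.   6. 103.   0.  71.  32.]
[50, -1.5, 0.4, 0.8, -0.002, -0.003, -0.184]
```

Call:
servo_tool([
  [50,0,0,0,0,-0.003,-0.06],
  [50,0,0,0,0,0,-0.06],
  [50,0,0,0,0,0,-0.05],
  [50,0,0,0,0,0,0],
])

```text
time: 13.1
tool_pos: [518.9, 162.3, 81.6]
tcp_rot: [-179.9, -0.1, 79.7]
ft_force: [-0.8, 0.2, -1.1]
finger_gap: 59.3
```

```bash
python3 -c "
from h import *
plan(518.4,160,85,80,1,50)"
```

```text
[518.9 162.3  81.6] [-1.7994e+02 -1.0000e-01  7.9670e+01] F [-0.8  0.2 -1.1] M [-0.11  0.2   0.04] gap 59.3 t 13.1 q [ 12.   6. 103.   0.  71.  22.]
[50, -2.4, -0.1, -3.4, -0.001, -0.002, -0.006]
```

Call:
servo_tool([
  [50,0,0,-1.5,0,0,0],
  [50,0,0,-1.5,0,0,0],
  [50,0,0,0,0,0,0],
])

```text
time: 13.4
tool_pos: [519.4, 162.3, 85.6]
tcp_rot: [180.0, -0.1, 79.5]
ft_force: [-1.3, 0.2, -0.7]
finger_gap: 59.5
```

```bash
python3 -c "
from h import *
plan(518.4,160,112,80,1,50)"
```

```text
[519.4 162.3  85.6] [ 1.800e+02 -1.200e-01  7.947e+01] F [-1.3  0.2 -0.7] M [-0.03  0.16  0.01] gap 59.5 t 13.4 q [ 12.   6. 103.   0.  71.  22.]
[50, -2.4, -0.6, -26.4, 0.0, -0.002, -0.009]
```

Call:
servo_tool([
  [50,0,0,-2,0,0,0],
  [50,0,0,-3,0,0,0],
  [50,0,0,-4,0,0,0],
  [50,0,0,-4,0,0,0],
  [50,0,0,-4,0,0,0],
  [50,0,0,-4,0,0,0],
  [50,0,0,-2,0,0,0],
  [50,0,0,0,0,0,0],
  [50,0,0,0,0,0,0],
])

```text
time: 14.3
tool_pos: [521.3, 162.7, 112.7]
tcp_rot: [179.7, -0.2, 79.4]
ft_force: [-0.4, 0.3, -1.0]
finger_gap: 59.4
```

```bash
python3 - <<'E'
from ov import *
plan(518,160.5,112,80,2,50)
st=sense();T=st['tool_pos']-[0,0,68.2]
s=snapshot('scene')
J=(516.2,158.2)
sh=[(sq(*J,38,66,0),(0,255,0)),(sq(*J,72,66,0),(0,255,0)),(circ(*J,102,25),(0,255,255)),(circ(T[0],T[1],T[2]+97,31),(255,0,255)),(circ(T[0],T[1],T[2]+80,31),(255,0,255))]
a=(395,155,75,85,5.3)
cv2.imwrite('pics/c7.png',np.hstack([crop(s,*a),draw('scene',s,*a,sh)]))
E
```

```text
[521.3 162.7 112.7] [179.75  -0.22  79.39] F [-0.4  0.3 -1. ] M [-0.01  0.06 -0.04] gap 59.4 t 14.3 q [ 12.   4. 102.   0.  74.  22.]
[50, -1.4, -1.4, 0.3, 0.002, -0.002, -0.005]
[50, -1.4, -1.4, 0.3, 0.002, -0.002, -0.005]
```

View pics/c7.png

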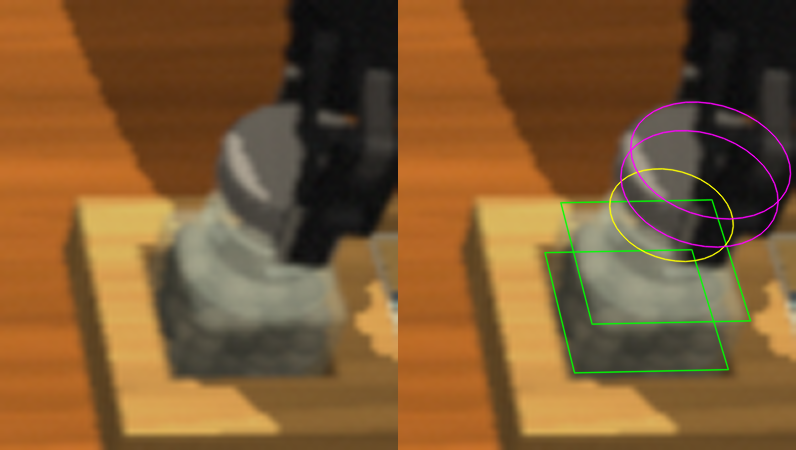

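Call:
servo_tool([
  [50,-1,-1.5,0,0.004,-0.003,0],
  [50,-1,-1,0,0,0,0],
  [50,0,-0.5,0,0,0,0],
  [50,0,0,0,0,0,0],
  [50,0,0,0,0,0,0],
])

```text
time: 14.85
tool_pos: [517.0, 161.0, 111.7]
tcp_rot: [-179.9, 0.0, 79.4]
ft_force: [0.7, -0.4, -0.5]
finger_gap: 59.4
```

```bash
python3 - <<'E'
from h import *
plan(517,160.5,112,80,2,50)
s=snapshot('scene')
cv2.imwrite('pics/c8.png',crop(s,160,130,300,200,2.6))
E
```

```text
[517.  161.  111.7] [-179.91    0.     79.39] F [ 0.7 -0.4 -0.5] M [0.03 0.02 0.03] gap 59.4 t 14.85 q [ 12.   4. 102.   0.  74.  22.]
[50, -0.2, 0.0, -0.2, -0.001, 0.0, -0.005]
[50, -0.2, 0.0, -0.2, -0.001, 0.0, -0.005]
```

View pics/c8.png

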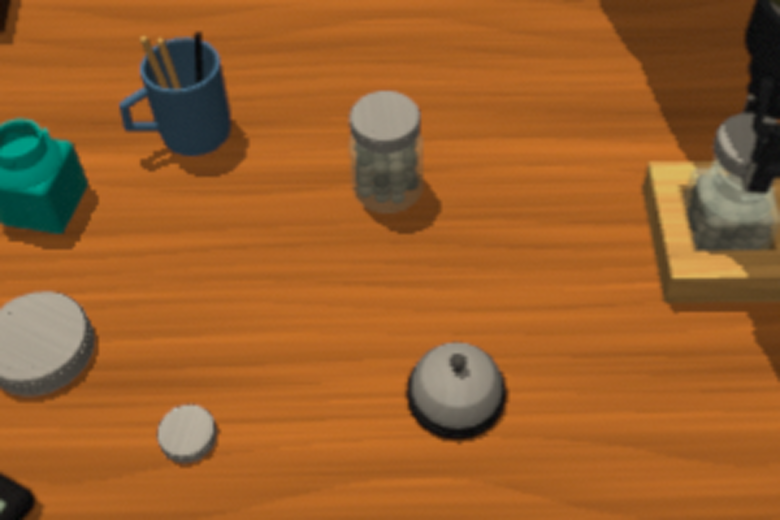

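The jar is down in the socket with the lid above it. The round jar, bell and mug haven't moved, so I'm handing in.

```bash
python3 -c "
from bench import *
print(hand_in())"
```

```text
the job is handed in; nothing more can be done
None
```

The square jar is standing in its socket, and I handed the job in at 14.9 s with its lid unscrewed and held above the open mouth.

- **Placing:** I squared the jar up between the jaws, gripped it by the lid and lowered it slowly. It went in without touching the walls and met the floor at about 8 N, with the tool at 76.3 mm. About 76 mm was expected for fully seated.
- **Unscrewing:** I turned the tool about 80° anticlockwise. The torque reached about 0.5 N m early on and fell to almost nothing by 52°. The lid then lifted carrying only about 0.5–1 N, so the jar stayed down.
- **Final pose:** By the tool height the lid's lower edge is about 21 mm above the rim, with the gripper level within about 0.1°. By my estimate the lid is within about 2 mm of being centred over the mouth.
- **Last picture:** The jar is down in the socket, and the round jar, bell and mug are where they started.

**Less certain:**
- **Tool drift:** The tool crept upward while turning, by about 5 mm in all against the thread's 2.2 mm rise. Near 16° it carried about 4 N, close to the jar's weight, so the jar may have risen by a few tenths of a millimetre before settling. The last 2 mm or so of creep was the lid already coming free at the end of the turn.
- **Lid turn:** The lid has no mark, so I inferred its turn relative to the jar from the tool angle and forces rather than seeing it.

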